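# Lock out the shutter with a snap hook

## Task

Lock out the shutter of the small dark bench module: take the standing snap hook by its back and push its gate squarely onto the end bar of the steel bow that sticks out of the module, firmly but never with more than 25 N, until the gate flicks shut behind the bar. Then let go so that the hook hangs still from the bow, and leave the other things on the bench alone.

Things in the scene. Friction and masses are not known exactly. Their poses are not given: they have to be found in the camera images.
- hook: Snap hook of dark and bright steel, about 0.26 kg, like a flat carabiner on a weighted foot; starts standing upright on the bench. Origin: on the foot's underside. x points out of the mouth (gate side), z up, y across its thickness. In mm: foot x -34 to 26, 26 thick, z 0 to 38; spine (the back) x -48 to -13, 14 thick, z 38 to 92; top arm z 83 to 92, 12 thick, out to the nose.
- hook_grip (a point): Point to grip, in the rear half of the hook's spine, across its 14 mm thickness (along y): at x -38, y 0, z 72 mm in the hook's frame. Further forward the fingers could meet the bow.
- hook_mouth (a point): Middle of the mouth at the gate's outer face, just under the nose: at x 20.5, y 0, z 75.5 mm in the hook's frame. The nose (x 23 to 29) reaches down from the top arm to z 80; a flared lip slants from it forward and up to about x 39, z 89. A 6 mm bar enters best with its centre at the height of this point, moving along the hook's -x; more than 2 mm higher it meets the nose.
- hook_throat (a point): Place where an entering bar is fully home: x -10, y 0, z 75.5 mm in the hook's frame; here the bar meets the spine. The gate flicks shut behind the bar once its centre is past about x -6. Let go, the hook sinks and hangs with its top arm (underside at z 83) on the bar.
- gate (a joint): The hook's sprung gate: 0 rad shut, grows as it is pressed inwards (about 0.7 as the bar passes, 1.15 at most) and springs back to 0. It is 12 mm wide, hinged at x 18, z 46 mm of the hook's frame, free end at z 80.5 behind the nose. Pressing it in takes roughly 4 to 10 N at the peak.
- module: Shutter module, a fixed dark steel box 160 deep (x) by 200 wide (y) by 165 mm high, stands on the bench. Origin: centre of its underside; its front, with an aluminium plate, is the face at x = -80 mm and looks along the module's own -x; z up. The bow is stiff and does not slide under the forces of this job.
- bow_root (a point): Point on the module's front face midway between the legs of the bow, 135 mm above the bench; axes as the module's. The bow is a level U of 6 mm round steel bar at this height: two legs 44 mm apart (centres) run out along -x, joined at their outer end by the straight end bar along y. The end bar's centre is 58 to 128 mm out from the face; this differs each time, is not measured, and must be seen or felt for.
- jar: Small jar with white lid, 52 mm across, 75 mm high; bystander; origin at the centre of its underside.
- cup_tray: Grey divided tray, 100 x 140 x 30 mm; bystander; origin at the centre of its underside.
- driver: Screwdriver lying on the bench; bystander.
- disc_can: Aluminium tin 44 mm across, 30 mm high; bystander; origin at the centre of its underside.
There are look-alikes about, which are no part of the job. Of the things like the hook, leave any that is blue or yellow; of the rest the larger one is meant.

How it is judged:
By the outcome, as a careful person would: the job done as asked, in the order asked, and still so for the second after the job is handed in, with the robot touching nothing.
It also fails if it takes over 54 s, if anything falls off the work surface, if the arm or the gripper's body presses on something with over 40 N, if the wrist force passes 120 N, or if a joint passes its speed limit or range.

## Robot

A 6-joint arm with a two-finger parallel gripper is mounted at the origin on the work surface. World frame = base frame: x ahead of the robot, y to its left, z up, the work surface at z = 0. Lengths are in m, angles in rad, forces in N, time in s.
With the tool pointing down it reaches from about 0.375 to 0.925 m from the base axis. Payload 5.7 kg.
Tool frame: the origin (TCP) lies on the centre line of the jaws, within the pads' length; the fingertips stand 14 mm ahead of it and the grasp point (between the pads) lies 5 mm behind it; z points along the fingers, y is the direction in which the jaws open and shut (so a half turn about z gives the same grasp; the last joint's range is limited). The gripper opens to 85 mm and grips with 20 to 120 N. Pads are 22 mm wide; open, the fingers measure 114 mm over their backs; the gripper's body (76 mm by 85 mm) begins 54 mm behind the grasp point. The pads swing forward as they close: fully open they stand 13 mm farther back than shut.
Start: joints at [0.998, 0.359, 1.51, -0, 1.272, -0.115], TCP at [0.265, 0.538, 0.245] pointing down, gripper open.
Joint ranges: [-2.97, 2.97], [-1.01, 2.36], [0.21, 2.38], [-0.96, 4.11], [0.2, 2.71], [-2.98, 2.98]. Speed limits (rad/s): [2.39, 2.39, 3.14, 3.14, 3.14, 3.14].

## Interface

Orientations are given as a unit quaternion [w, x, y, z].
In Python, from cell import manip gives the robot as it stands. The module is installed in compiled form; this text tells all that it offers.
- The arm moves only by the shell command python3 -m pendant 'ROWS' [FORCE]. ROWS is JSON, one flat list of numbers, 7 for each row, row after row: the shift along the tool's x, y, z in cm, then the turn, a rotation vector about the tool's x, y, z in rad, then the gripper command: -1 is shut, 1 is fully open, values between are in proportion. A call has 1 to 5 rows; each row is the pose to reach, as a shift and turn from the pose commanded when the call began, along the tool's axes at that moment; what a row does not reach only later rows make up. A row lasts 1/8 s, in which the tool goes at most 62.5 mm and 10.7 degrees, less where a joint would pass 70% of its speed; a pose out of reach is approached as far as the arm can. A call with a gripper value outside its range is refused whole. The fingers move at their own pace and stop on an object; FORCE is the grip in N (left out, the last holds). Time passes only in rows, so rows that repeat a pose let the fingers close. It gives the time, the measured TCP pose, the force and the opening at its end, in the units of the state.
- manip.sense(): the state, without advancing time (a new reading comes with each control period).
- manip.grab_frame(name): name is "scene" or "side" or "wrist"; returns the picture (420x560x3 uint8, blue, green, red); there is no depth.
- manip.calibration(name): a dict with "vfov" (degrees; the focal length in pixels is half the picture's height over the tangent of half this angle, whatever the lens; pixels are square), "cx", "cy" (the principal point, pixels), "rvec" (rotation vector, rad) and "tvec" (3), from world to camera coordinates, as OpenCV has them. Camera axes: x right, y down, z forward; pixel columns grow to the right and rows downward; lengths in m; the calibration is good to about 2 mm. A picture is of the moment at which its call begins: read the wrist's pose just before it. calibration takes no time and is no camera call; for the wrist camera it gives the pose at the moment of the call.
- manip.job_done(): hands the job in, once; it reports no verdict.
The state is a dict: "t": time; "joints": joint angles; "qd": joint speeds; "joint_torque": joint torques, N m; "position": TCP position; "ee_rot": TCP orientation; "wrist_force": force on the tool from outside, world axes, zero at the start; "torque": the same for the moment, N m; "gripper_width": opening from 0.0 (shut) to 1.0 (fully open).
Only numpy, scipy, OpenCV 4.12 (cv2) and the standard library are available. Lean on these libraries where they do the work, as an engineer would, in place of code of your own. Each camera call takes 0.05 s, during which the arm holds its last target. There are 200 camera calls.

## Working session

There is one attempt and no reset: what is moved stays moved. The work goes in short steps, Python scripts to look and compute and a shell command to move; the robot and the scene stay as the last step left them, time stands still between calls to the robot, and variables do not carry over. Pictures are saved under pics/ and viewed, about 8 in all and at most 12, crops included, and the job is handed in when it is done.

```bash
mkdir -p pics && cat > h.py <<'E'
import numpy as np, cv2
from scipy.spatial.transform import Rotation as R
from cell import manip
def cam(n):
    c=manip.calibration(n); f=210/np.tan(np.radians(c['vfov'])/2)
    K=np.array([[f,0,c['cx']],[0,f,c['cy']],[0,0,1]])
    return K,np.array(c['rvec'],float).ravel(),np.array(c['tvec'],float).ravel()
def ray(c,u,v):
    K,r,t=c; M=R.from_rotvec(r).as_matrix()
    return -M.T@t, M.T@np.linalg.solve(K,[u,v,1])
def onz(c,u,v,z):
    o,d=ray(c,u,v); return o+d*(z-o[2])/d[2]
def tri(obs):
    A=0;b=0
    for c,u,v in obs:
        o,d=ray(c,u,v); d=d/np.linalg.norm(d); P=np.eye(3)-np.outer(d,d); A=A+P; b=b+P@o
    return np.linalg.solve(A,b)
def proj(c,p): return cv2.projectPoints(np.atleast_2d(np.array(p,float)),c[1],c[2],c[0],None)[0][:,0]
E
python3 - <<'E'
from h import *
np.set_printoptions(precision=4,suppress=True)
for n in('scene','side'):
    cv2.imwrite(f'pics/{n}0.png',cv2.resize(manip.grab_frame(n),(800,600),interpolation=cv2.INTER_CUBIC))
    c=cam(n);print(n,c[0][0,0],c[0][:2,2],ray(c,280,210))
print(manip.calibration('scene'));s=manip.sense();print(s)
E
```

```text
scene 523.4124441028754 [281.6621 217.8647] (array([ 0.971 , -0.5071,  1.0849]), array([-0.3753,  0.3895, -0.8413]))
side 398.11306880395995 [277.5541 211.4467] (array([ 0.5445, -0.6828,  0.8105]), array([ 0.0144,  0.66  , -0.7511]))
{'vfov': 43.722619244022184, 'cx': 281.66207040332097, 'cy': 217.86466987965028, 'rvec': array([ 2.4294,  0.9596, -0.2802]), 'tvec': array([-0.3559, -0.3045,  1.4689])}
{'t': 0.1, 'joints': array([ 0.9979,  0.3594,  1.5113, -0.    ,  1.2725, -0.1151]), 'qd': array([ 0.0032,  0.0005, -0.0022,  0.0005, -0.001 ,  0.0015]), 'joint_torque': array([  0.0003, -52.8651, -27.9352,  -0.    ,   0.005 ,   0.    ]), 'position': array([0.2649, 0.5377, 0.2445]), 'ee_rot': array([-0.0003,  0.2269,  0.9739, -0.0008]), 'wrist_force': array([-0.5538, -0.209 ,  0.8052]), 'torque': array([ 0.0449, -0.0144, -0.0083]), 'gripper_width': 1.0017247392352073}
```

View pics/scene0.png

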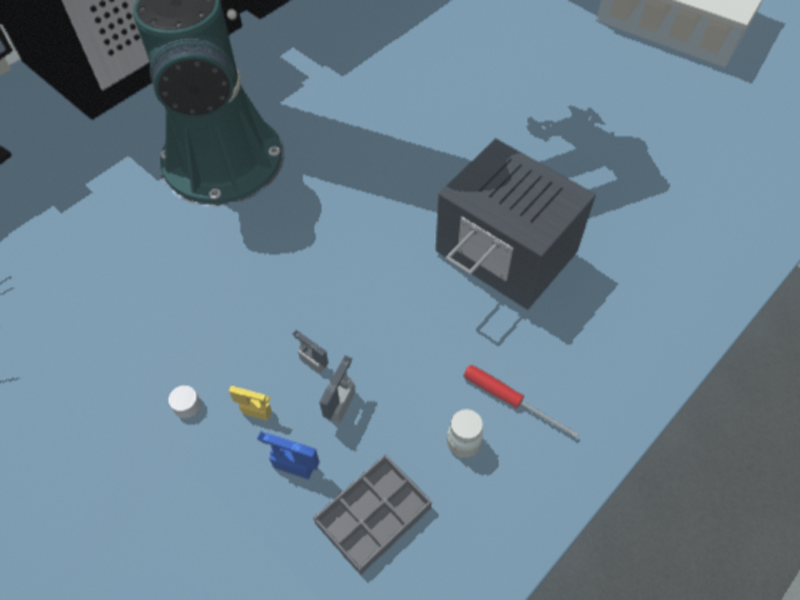

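View pics/side0.png

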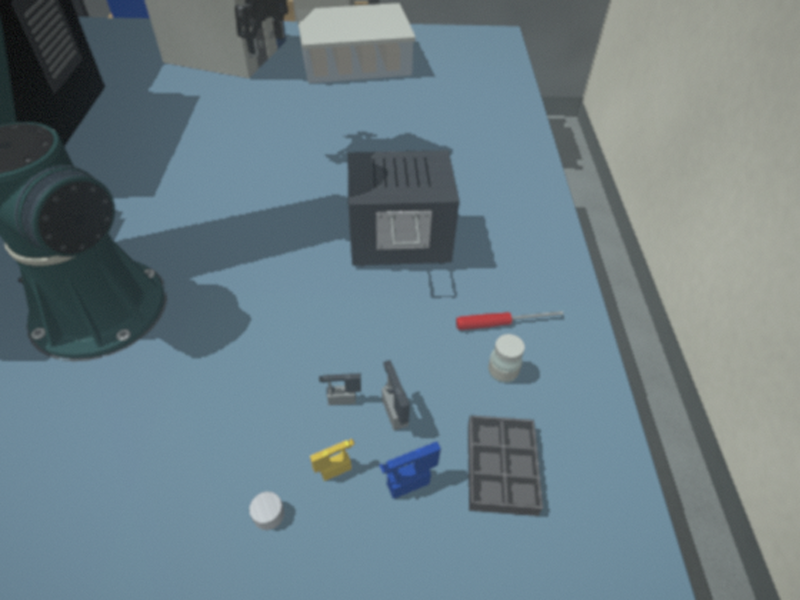

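Scene (800x600 view): the hook-like things are small dark (311,349), large dark (338,388), yellow (250,402) and blue (288,455). By the description I want the large dark one at (338,388). The bow's end bar is at about (460,264). Next is a close crop of the hook and bow from both cameras.

```bash
python3 - <<'E'
from h import *
a=manip.grab_frame('scene');b=manip.grab_frame('side')
def cr(im,x,y,w=80,h=60,k=5):return cv2.resize(im[y:y+h,x:x+w],None,fx=k,fy=k,interpolation=cv2.INTER_CUBIC)
o=np.vstack([np.hstack([cr(a,195,240),cr(b,245,245)]),np.hstack([cr(a,300,140),cr(b,245,135)])])
cv2.imwrite('pics/crop1.png',o)
E
```

```text
(no output)
```

View pics/crop1.png

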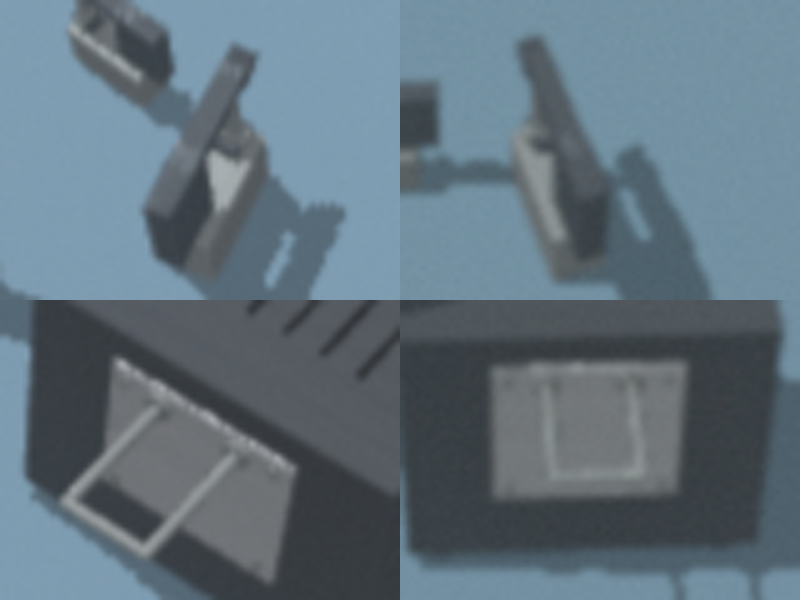

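```bash
python3 - <<'E'
from h import *
np.set_printoptions(precision=4,suppress=True)
S=cam('scene');D=cam('side')
for n,p in dict(eL=(313.6,180,276,169.4),eR=(329.4,190,293,170),rL=(332,162,274.6,153),rR=(347.4,172,291,152.6)).items():
    print(n,onz(S,*p[:2],.135),onz(D,*p[2:],.135),tri([(S,*p[:2]),(D,*p[2:])]))
lip=(243.6,249.8,271,253);back=(228.8,282.6,284,284.5)
for n,p in dict(lip=lip,back=back).items():
    print(n,onz(S,*p[:2],.092),onz(D,*p[2:],.092),tri([(S,*p[:2]),(D,*p[2:])]))
s=manip.sense();print(R.from_quat(np.roll(s['ee_rot'],-1)).as_matrix())
E
```

```text
eL [0.5475 0.042  0.135 ] [0.547  0.0445 0.135 ] [0.5475 0.0419 0.1366]
eR [0.591  0.0454 0.135 ] [0.5891 0.0435 0.135 ] [0.5894 0.0477 0.1311]
rL [0.5447 0.1089 0.135 ] [0.5427 0.1063 0.135 ] [0.5427 0.1119 0.1303]
rR [0.5886 0.1108 0.135 ] [0.5851 0.1091 0.135 ] [0.5858 0.1151 0.1293]
lip [ 0.5405 -0.175   0.092 ] [ 0.539  -0.1775  0.092 ] [ 0.5387 -0.1737  0.0871]
back [ 0.5731 -0.2503  0.092 ] [ 0.5673 -0.256   0.092 ] [ 0.5675 -0.2468  0.0773]
[[-0.897   0.442  -0.0007]
 [ 0.442   0.897  -0.0009]
 [ 0.0002 -0.0011 -1.    ]]
```

```bash
cat >> h.py <<'E'
np.set_printoptions(precision=4,suppress=True)
def go(p,yaw):
    """shift (cm, tool axes) and turn to TCP p, tool down, tool y at world yaw (deg)"""
    s=manip.sense();M=R.from_quat(np.roll(s['ee_rot'],-1)).as_matrix()
    y=np.array([np.cos(np.radians(yaw)),np.sin(np.radians(yaw)),0]);z=np.array([0,0,-1.]);T=np.c_[np.cross(y,z),y,z]
    print('shift',M.T@(np.array(p)-s['position'])*100,'turn',R.from_matrix(M.T@T).as_rotvec(),'pos',s['position'],'F',s['wrist_force'],'w',s['gripper_width'],'t',s['t'])
E
python3 - <<'E'
from h import *
S=cam('scene')
print('blue',onz(S,182,305,.09),onz(S,222,315,.09),'small',onz(S,206,233,.06),onz(S,229,252,.06))
go([.5665,-.244,.25],21)
E
```

```text
blue [ 0.5388 -0.3491  0.09  ] [ 0.6138 -0.3084  0.09  ] small [ 0.4336 -0.1921  0.06  ] [ 0.5069 -0.1903  0.06  ]
shift [-61.6046 -56.8134  -0.4702] turn [-0.0011  0.0003  0.7465] pos [0.265  0.5379 0.2448] F [ 0.1785  0.2628 -0.1168] w 0.9991118784850943 t 0.2
```

```bash
python3 -m pendant '[-3,-2.8,-2,0,0,0.05,0.2, -7.2,-6.6,-3,0,0,0.15,0.2, -11.4,-10.5,-4,0,0,0.25,0.2, -15.6,-14.4,-4,0,0,0.4,0.2, -19.8,-18.3,-4,0,0,0.5,0.2]'
python3 -c "
from h import *
go([.5665,-.244,.25],21)"
```

```text
t: 0.82
position: [0.3623, 0.2849, 0.2855]
ee_rot: [0.0, 0.462, 0.887, 0.0]
wrist_force: [1.4, 1.1, -0.5]
gripper_width: 0.604
shift [-55.0514 -13.5456   3.555 ] turn [0.0007 0.0002 0.2432] pos [0.3623 0.2849 0.2855] F [ 1.3642  1.1392 -0.4769] w 0.6038331103620572 t 0.825
```

```bash
python3 -m pendant '[-5.5,-1.3,0,0,0,0.05,0.2, -11,-2.7,0,0,0,0.1,0.2, -16.5,-4,0,0,0,0.15,0.2, -22,-5.4,0,0,0,0.2,0.2, -27.5,-6.7,0,0,0,0.243,0.2]'
python3 -c "
from h import *
go([.5665,-.244,.25],21)"
```

```text
t: 1.45
position: [0.4656, 0.0212, 0.2854]
ee_rot: [0.0, 0.566, 0.825, 0.0]
wrist_force: [0.6, 0.0, -0.8]
gripper_width: 0.601
shift [-28.3749  -0.1404   3.542 ] turn [0.0004 0.     0.0017] pos [0.4656 0.0212 0.2854] F [ 0.6012  0.029  -0.7528] w 0.6013732391655259 t 1.45
```

```bash
python3 -m pendant '[-5.5,0,0.5,0,0,0,0.2, -11,0,1.5,0,0,0,0.2, -16.5,0,2.5,0,0,0,0.2, -22,-0.1,3.5,0,0,0,0.2, -25,-0.1,3.5,0,0,0,0.2]'
python3 - <<'E'
from h import *
go([.5665,-.244,.067],21)
c=cam('wrist');im=manip.grab_frame('wrist')
cv2.imwrite('pics/w1.png',cv2.resize(im,(800,600),interpolation=cv2.INTER_CUBIC))
np.save('w1c.npy',np.r_[c[0].ravel(),c[1],c[2]])
g=[(x,y,.092) for x,y in((.5665,-.244),(.540,-.176))];print(proj(c,g)*800/560, ray(c,280,210))
E
```

```text
t: 2.08
position: [0.5549, -0.213, 0.249]
ee_rot: [-0.001, 0.566, 0.825, -0.0]
wrist_force: [-0.2, -0.4, 0.7]
gripper_width: 0.598
shift [-3.3231 -0.009  18.2011] turn [-0.0013 -0.0007  0.0016] pos [ 0.5549 -0.213   0.249 ] F [-0.2219 -0.3838  0.6956] w 0.5980576669804704 t 2.075
[[402.4976 330.2975]
 [402.1307 218.4072]] (array([ 0.5297, -0.1497,  0.3772]), array([ 0.0939, -0.2548, -0.9624]))
```

View pics/w1.png

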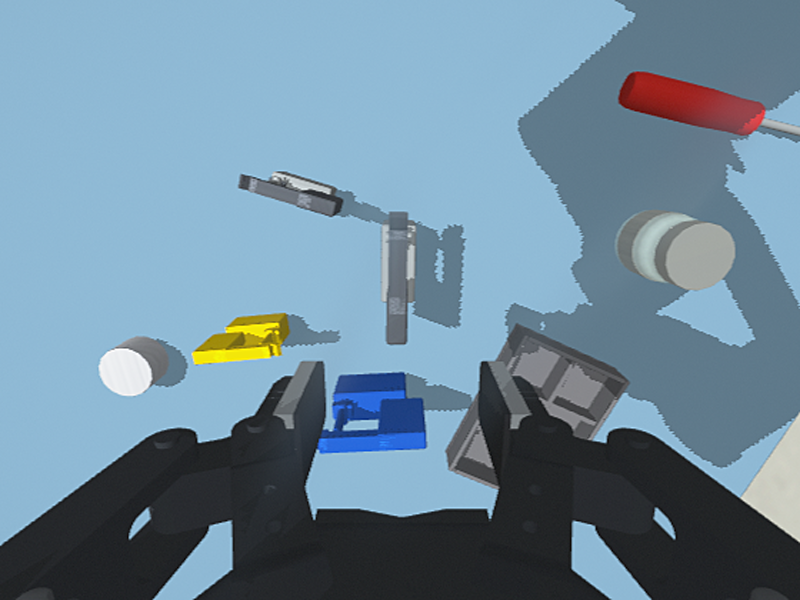

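Wrist view: the large hook's top runs from the lip at (399,212) to the back edge at (397,344). It is nearly aligned with the tool and clear of the fingers. Blue and yellow are off to the sides.

```bash
python3 - <<'E'
from h import *
a=np.load('w1c.npy');c=(a[:9].reshape(3,3),a[9:12],a[12:])
k=.7
b=onz(c,397.3*k,344*k,.092);l=onz(c,399.3*k,212*k,.0905);d=l-b
yaw=np.degrees(np.arctan2(d[1],d[0]));u=d[:2]/np.hypot(*d[:2]);print(b,l,np.hypot(*d[:2]),yaw)
g=b[:2]+.010*u;print(g);go([*g,.067],yaw-90)
E
```

```text
[ 0.5668 -0.2542  0.092 ] [ 0.537  -0.1731  0.0905] 0.08640702826275305 110.12751310875149
[ 0.5633 -0.2449]
shift [-2.879  -0.4015 18.2617] turn [-0.0002  0.003   0.0161] pos [ 0.5566 -0.216   0.2495] F [ 2.2545 -3.2637  0.4446] w 0.6014609197985447 t 2.125
```

```bash
python3 -m pendant '[-2.9,-0.4,3,0,0,0.016,0.2, -2.9,-0.4,8,0,0,0.016,0.2, -2.9,-0.4,13,0,0,0.016,0.2, -2.9,-0.4,16.5,0,0,0.016,0.2, -2.9,-0.4,18.2,0,0,0.016,0.2]' 60
python3 - <<'E'
from h import *
go([.5633,-.2449,.067],20.1)
c=cam('wrist');im=manip.grab_frame('wrist')
cv2.imwrite('pics/w2.png',im)
E
```

```text
t: 2.75
position: [0.5602, -0.2381, 0.0662]
ee_rot: [-0.002, 0.572, 0.821, -0.0]
wrist_force: [-0.0, 0.8, -0.4]
gripper_width: 0.6
shift [-0.7488  0.0522 -0.0843] turn [-0.0024 -0.0027  0.0032] pos [ 0.5602 -0.2381  0.0662] F [-0.0463  0.8137 -0.3885] w 0.5997807522574164 t 2.75
```

View pics/w2.png

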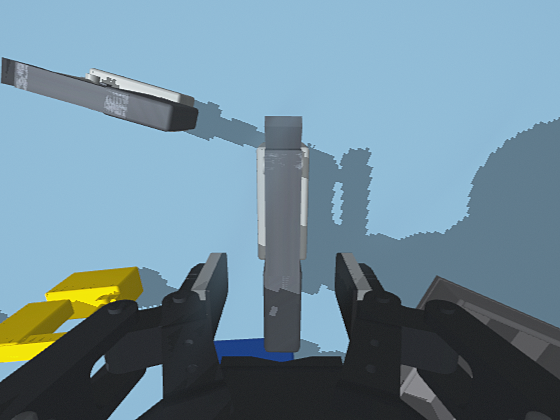

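The hook sits centred between the jaws (pixel column 282), 7.5 mm short along the tool's x. I'll correct that, then close.

```bash
python3 -m pendant '[-0.7,0,0,0,0,0,0.2, -0.7,0,0,0,0,0,0.2, -0.7,0,0,0,0,0,-0.3, -0.7,0,0,0,0,0,-1, -0.7,0,0,0,0,0,-1]' 60
python3 -m pendant '[0,0,0,0,0,0,-1, 0,0,0,0,0,0,-1]' 60
python3 -c "
from h import *
go([.5633,-.2449,.067],20.1)"
```

```text
t: 3.42
position: [0.5642, -0.2457, 0.0692]
ee_rot: [0.001, 0.571, 0.821, -0.0]
wrist_force: [-1.3, 0.4, 5.6]
gripper_width: 0.153
t: 3.68
position: [0.5642, -0.2457, 0.0691]
ee_rot: [0.0, 0.571, 0.821, -0.0]
wrist_force: [-1.1, -1.0, 6.3]
gripper_width: 0.159
shift [ 0.1097 -0.057   0.2147] turn [0.0003 0.001  0.0034] pos [ 0.5642 -0.2457  0.0691] F [-1.1416 -0.9533  6.3188] w 0.15852624443491542 t 3.675
```

```bash
python3 -m pendant '[0,0,-0.8,0,0,0,-1, 0,0,-2.5,0,0,0,-1, 0,0,-5,0,0,0,-1, 0,0,-8,0,0,0,-1, 0,0,-8,0,0,0,-1]'
python3 -c "
from h import *
go([.569,-.085,.1286],2)"
```

```text
t: 4.3
position: [0.5659, -0.2465, 0.1514]
ee_rot: [0.003, 0.572, 0.821, 0.0]
wrist_force: [0.3, -0.3, -2.3]
gripper_width: 0.16
shift [15.051   5.8771  2.2324] turn [0.0046 0.0041 0.3192] pos [ 0.5659 -0.2465  0.1514] F [ 0.2907 -0.2805 -2.3181] w 0.1599862849600422 t 4.3
```

```bash
python3 -m pendant '[2.5,1,0,0,0,0.08,-1, 6,2.5,0,0,0,0.16,-1, 10,4,0.8,0,0,0.24,-1, 13.5,5.4,1.6,0,0,0.319,-1, 15,5.9,2.2,0,0,0.319,-1]'
python3 -m pendant '[0,0,0,0,0,0,-1, 0,0,0,0,0,0,-1]'
python3 - <<'E'
from h import *
go([.569,-.085,.1286],2)
c=cam('wrist');cv2.imwrite('pics/w3.png',cv2.resize(manip.grab_frame('wrist'),(800,600),interpolation=cv2.INTER_CUBIC))
np.save('w3c.npy',np.r_[c[0].ravel(),c[1],c[2]])
E
```

```text
t: 4.92
position: [0.566, -0.0821, 0.1249]
ee_rot: [-0.001, 0.694, 0.72, -0.001]
wrist_force: [0.5, -0.9, -3.0]
gripper_width: 0.158
t: 5.18
position: [0.5676, -0.0854, 0.1263]
ee_rot: [0.0, 0.695, 0.719, -0.0]
wrist_force: [0.2, 0.3, -2.8]
gripper_width: 0.154
shift [ 0.0381  0.1366 -0.23  ] turn [0.0003 0.0008 0.0003] pos [ 0.5676 -0.0854  0.1263] F [ 0.2055  0.2989 -2.7836] w 0.15411331135003573 t 5.175
```

View pics/w3.png

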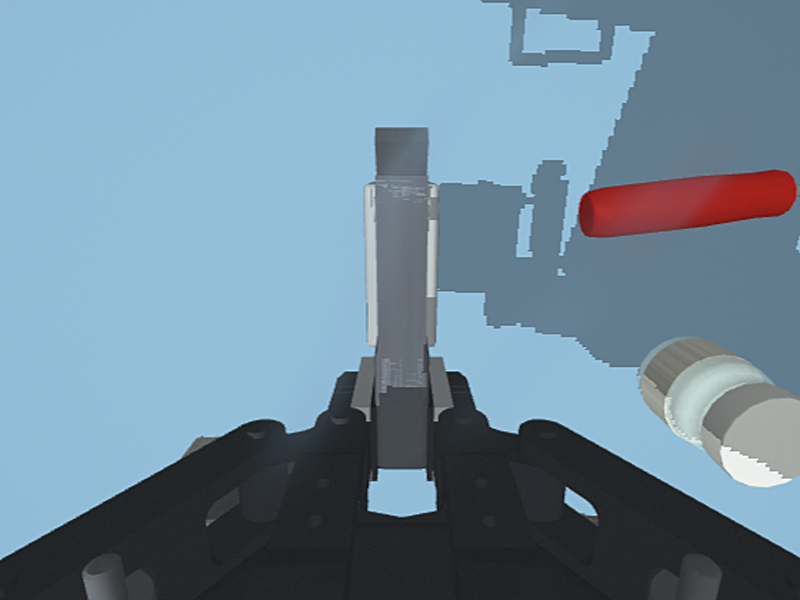

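```bash
python3 -m pendant '[1.5,0.15,-0.37,0,0,0,-1, 3.5,0.15,-0.37,0,0,0,-1, 3.5,0.15,-0.37,0,0,0,-1]'
python3 - <<'E'
from h import *
go([.569,-.05,.130],2)
c=cam('wrist');cv2.imwrite('pics/w4.png',cv2.resize(manip.grab_frame('wrist')[:300,120:460],None,fx=2,fy=2,interpolation=cv2.INTER_CUBIC))
print(proj(c,[(.547,.044,.135),(.59,.044,.135),(.569,.028,.149)]))
np.save('w4c.npy',np.r_[c[0].ravel(),c[1],c[2]])
b=manip.grab_frame('side')
cv2.imwrite('pics/s4.png',cv2.resize(b[130:250,210:350],None,fx=5,fy=5,interpolation=cv2.INTER_CUBIC))
E
```

```text
t: 5.6
position: [0.5672, -0.0473, 0.1301]
ee_rot: [-0.0, 0.694, 0.72, 0.0]
wrist_force: [-0.5, -0.2, -2.3]
gripper_width: 0.157
shift [-0.2748  0.1746  0.011 ] turn [-0.0005 -0.0005  0.0019] pos [ 0.5672 -0.0473  0.1301] F [-0.5118 -0.2159 -2.3288] w 0.15712430747835598 t 5.6
[[234.2166  47.7842]
 [356.9374  52.7204]
 [296.7365  95.8863]]
```

View pics/w4.png

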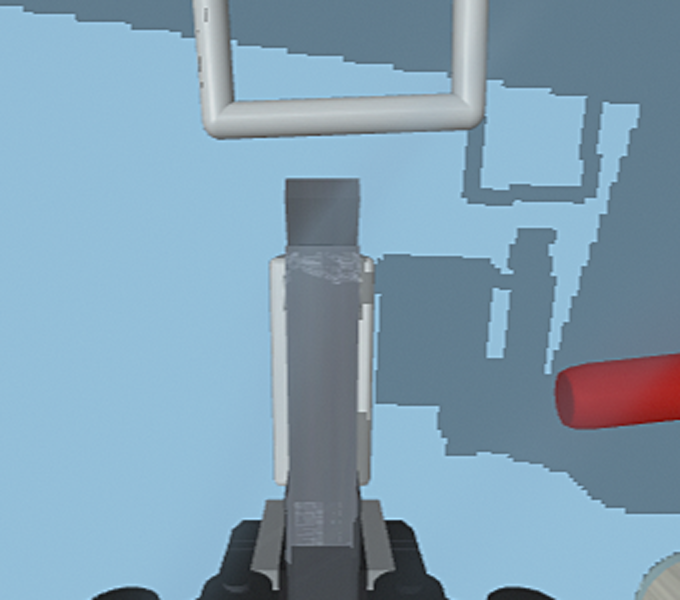

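View pics/s4.png

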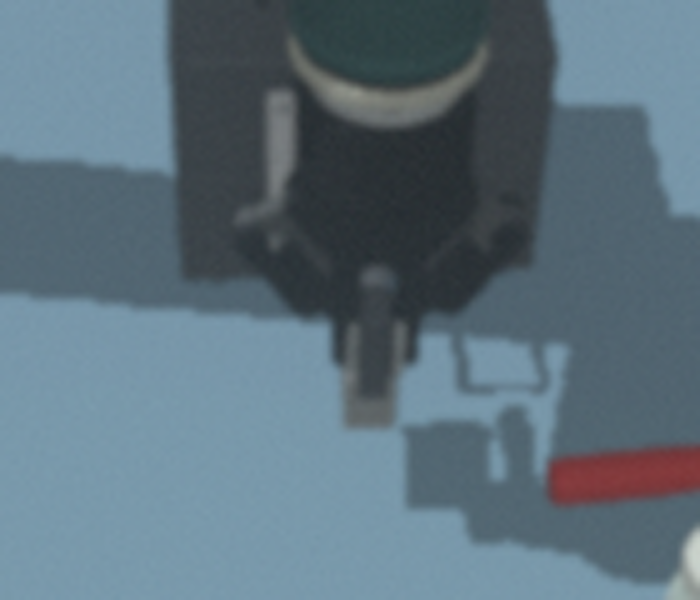

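Wrist crop: the end bar's centre line runs from (215,121) to (470,110), with the hook's lip end at (286–359,180) and the hook straight and central in the jaws. In the side view the gripper hides the bow.

```bash
python3 - <<'E'
from h import *
a=np.load('w4c.npy');c=(a[:9].reshape(3,3),a[9:12],a[12:])
P=lambda u,v,z=.135:onz(c,u/2+120,v/2,z)
L,Rr=P(217,121),P(470,110);d=Rr-L;y=np.degrees(np.arctan2(d[1],d[0]))
print(L,Rr,np.hypot(*d[:2]),'bar yaw',y,'mid',(L+Rr)/2)
for q in((212,5),(218,90)),((470,5),(471,90)):
    A,B=P(*q[0]),P(*q[1]);print('leg',A,B,np.degrees(np.arctan2(*(A-B)[1::-1])))
tip=P(322,180,.130-.0691+.0895);bk=P(320,490,.1301-.0691+.092)
print('tip',tip, P(286,180,.1505),P(359,180,.1505))
go([(L+Rr)[0]/2,-.0473,.130],y)
E
```

```text
[0.545  0.0398 0.135 ] [0.5894 0.0432 0.135 ] 0.044552479945565514 bar yaw 4.376068292733604 mid [0.5672 0.0415 0.135 ]
leg [0.5443 0.0578 0.135 ] [0.5452 0.0448 0.135 ] 94.01508786360581
leg [0.5878 0.0594 0.135 ] [0.5893 0.0464 0.135 ] 96.46825881179062
tip [0.5639 0.0295 0.1504] [0.5582 0.0293 0.1505] [0.5697 0.0297 0.1505]
shift [ 0.1345 -0.0297  0.0091] turn [ 0.      0.0003 -0.04  ] pos [ 0.5675 -0.0486  0.1301] F [ 0.1445  0.432  -3.1256] w 0.15393564370163976 t 5.7
```

```bash
python3 -c "
from h import *
go([.5735,-.0483,.130],4)"; python3 -m pendant '[0,0.6,0,0,0,-0.035,-1, 0,0.6,0,0,0,-0.035,-1, 0,0.6,0,0,0,-0.035,-1]'
python3 - <<'E'
from h import *
go([.5735,-.0483,.130],4)
c=cam('wrist');cv2.imwrite('pics/w5.png',cv2.resize(manip.grab_frame('wrist')[:300,120:460],None,fx=2,fy=2,interpolation=cv2.INTER_CUBIC))
E
```

```text
shift [0.0116 0.598  0.0091] turn [ 0.      0.0003 -0.0335] pos [ 0.5675 -0.0486  0.1301] F [ 0.1445  0.432  -3.1256] w 0.15393564370163976 t 5.7
t: 6.08
position: [0.5737, -0.0493, 0.1299]
ee_rot: [-0.0, 0.682, 0.731, -0.0]
wrist_force: [0.2, 0.4, -2.6]
gripper_width: 0.155
shift [ 0.1001 -0.0083 -0.0095] turn [-0.0002  0.0001 -0.0002] pos [ 0.5737 -0.0493  0.1299] F [ 0.2398  0.4377 -2.552 ] w 0.15514659609148443 t 6.075
```

View pics/w5.png

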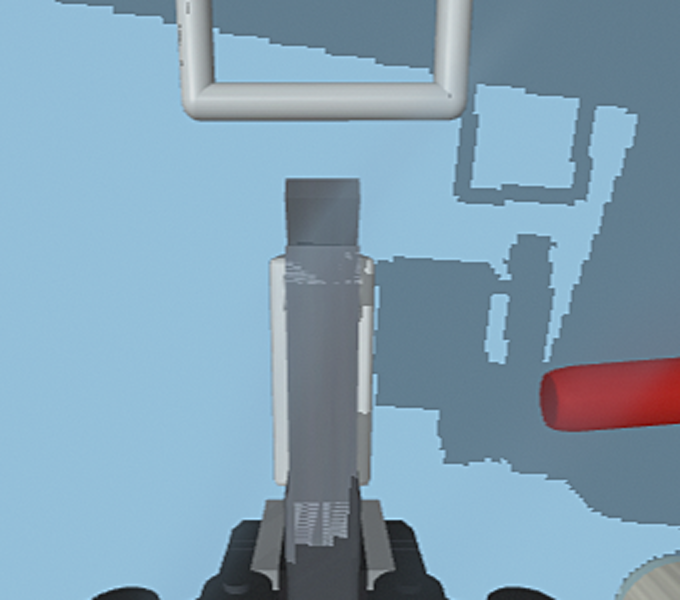

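The bar is now square to the hook and centred on it (bar middle at column 325, hook at 322). Time to advance.

```bash
python3 -m pendant '[0.5,0,0,0,0,0,-1, 1.1,0,0,0,0,0,-1, 1.7,0,0,0,0,0,-1, 2.2,0,0,0,0,0,-1, 2.5,0,0,0,0,0,-1]'; python3 -m pendant '[0.2,0,0,0,0,0,-1, 0.4,0,0,0,0,0,-1, 0.6,0,0,0,0,0,-1]'
```

```text
t: 6.75
position: [0.5718, -0.0236, 0.13]
ee_rot: [-0.0, 0.682, 0.732, -0.0]
wrist_force: [0.2, 0.1, -2.2]
gripper_width: 0.156
t: 7.12
position: [0.5715, -0.0186, 0.13]
ee_rot: [0.0, 0.682, 0.731, -0.0]
wrist_force: [-0.9, -2.9, -2.9]
gripper_width: 0.159
```

```bash
python3 -m pendant '[0.2,0,0,0,0,0,-1, 0.4,0,0,0,0,0,-1]'; python3 -m pendant '[0.2,0,0,0,0,0,-1, 0.4,0,0,0,0,0,-1]';python3 -m pendant '[0.2,0,0,0,0,0,-1, 0.4,0,0,0,0,0,-1]'
```

```text
t: 7.38
position: [0.5712, -0.0145, 0.13]
ee_rot: [0.0, 0.682, 0.731, -0.0]
wrist_force: [0.1, -3.2, -2.7]
gripper_width: 0.158
t: 7.62
position: [0.5711, -0.0104, 0.1302]
ee_rot: [0.0, 0.682, 0.731, -0.0]
wrist_force: [0.8, -5.7, -1.4]
gripper_width: 0.157
t: 7.88
position: [0.5708, -0.0063, 0.1301]
ee_rot: [0.0, 0.682, 0.731, -0.0]
wrist_force: [1.6, -5.2, -2.7]
gripper_width: 0.152
```

```bash
python3 -m pendant '[0.2,0,0,0,0,0,-1, 0.4,0,0,0,0,0,-1]'; python3 -m pendant '[0.2,0,0,0,0,0,-1, 0.4,0,0,0,0,0,-1]';python3 -m pendant '[0.2,0,0,0,0,0,-1, 0.4,0,0,0,0,0,-1]'
```

```text
t: 8.12
position: [0.5705, -0.0025, 0.13]
ee_rot: [0.0, 0.682, 0.731, -0.0]
wrist_force: [1.0, -6.2, -3.0]
gripper_width: 0.152
t: 8.38
position: [0.57, 0.0015, 0.1299]
ee_rot: [0.0, 0.682, 0.731, -0.0]
wrist_force: [0.1, -6.0, -4.1]
gripper_width: 0.159
t: 8.62
position: [0.5693, 0.0059, 0.1295]
ee_rot: [-0.0, 0.682, 0.731, -0.0]
wrist_force: [0.8, -2.7, -7.8]
gripper_width: 0.157
```

```bash
python3 -m pendant '[0.1,0,0,0,0,0,-1, 0.2,0,0,0,0,0,-1]'; python3 -m pendant '[0.1,0,0,0,0,0,-1, 0.2,0,0,0,0,0,-1]'
```

```text
t: 8.88
position: [0.5692, 0.0087, 0.1298]
ee_rot: [-0.001, 0.682, 0.731, 0.0]
wrist_force: [0.4, 0.2, -2.8]
gripper_width: 0.164
t: 9.12
position: [0.5699, 0.01, 0.1305]
ee_rot: [0.0, 0.682, 0.731, 0.0]
wrist_force: [-0.1, 0.7, -2.1]
gripper_width: 0.156
```

The push force dropped to about 0 N, so the gate appears to have flicked shut. I'll feel for the spine, then pull back gently to confirm the latch holds.

```bash
python3 -m pendant '[0.1,0,0,0,0,0,-1, 0.2,0,0,0,0,0,-1]';python3 -m pendant '[0.1,0,0,0,0,0,-1, 0.2,0,0,0,0,0,-1]'
```

```text
t: 9.38
position: [0.5694, 0.0119, 0.1301]
ee_rot: [0.0, 0.682, 0.731, 0.0]
wrist_force: [-0.1, -0.8, -3.4]
gripper_width: 0.15
t: 9.62
position: [0.5691, 0.0138, 0.13]
ee_rot: [0.0, 0.682, 0.731, -0.0]
wrist_force: [-0.8, -2.3, -2.2]
gripper_width: 0.155
```

```bash
python3 -m pendant '[-0.1,0,0.2,0,0,0,-1, -0.1,0,0.4,0,0,0,-1]';python3 -m pendant '[0,0,0.1,0,0,0,-1, 0,0,0.1,0,0,0,-1]'; python3 - <<'E'
from h import *
go([.569,.0128,.125],4)
a=manip.grab_frame('wrist')[:300,120:460];b=manip.grab_frame('side')[120:270,190:360]
cv2.imwrite('pics/w6.png',np.hstack([cv2.resize(a,(510,450)),cv2.resize(manip.grab_frame('scene')[110:230,270:350],(290,450))]))
E
```

```text
t: 9.88
position: [0.5692, 0.0127, 0.1258]
ee_rot: [-0.0, 0.682, 0.731, -0.0]
wrist_force: [-0.4, -0.8, -3.0]
gripper_width: 0.154
t: 10.12
position: [0.5692, 0.0128, 0.1248]
ee_rot: [-0.0, 0.682, 0.731, -0.0]
wrist_force: [0.6, 0.0, -2.7]
gripper_width: 0.159
shift [ 0.0011 -0.0165 -0.0154] turn [-0.0003  0.      0.0002] pos [0.5692 0.0128 0.1248] F [ 0.6005  0.0141 -2.7359] w 0.15865393284126106 t 10.125
```

View pics/w6.png

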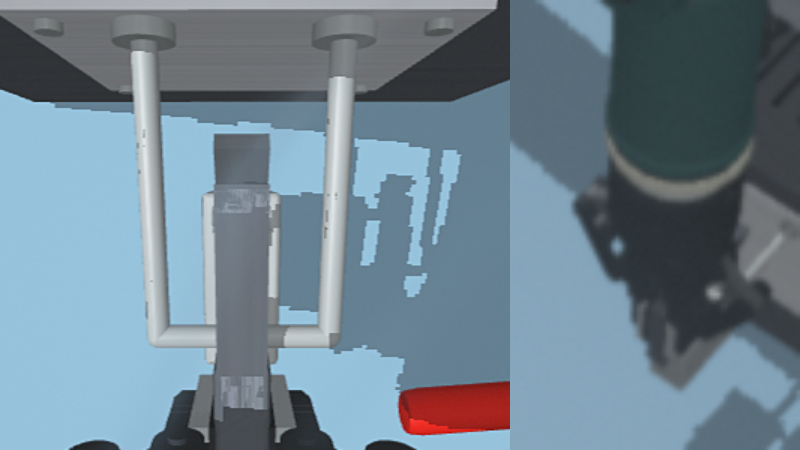

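The end bar (row 337) passes under the top arm near the spine, inside the hook. I'll lower until the arm rests on the bar.

```bash
python3 -m pendant '[0,0,0.1,0,0,0,-1, 0,0,0.1,0,0,0,-1]';python3 -m pendant '[0,0,0.05,0,0,0,-1, 0,0,0.1,0,0,0,-1]'
```

```text
t: 10.52
position: [0.5694, 0.0128, 0.1241]
ee_rot: [0.0, 0.682, 0.731, 0.0]
wrist_force: [0.2, -0.5, -2.1]
gripper_width: 0.157
t: 10.78
position: [0.5695, 0.0128, 0.1237]
ee_rot: [0.0, 0.682, 0.731, 0.0]
wrist_force: [-1.9, -0.2, 7.8]
gripper_width: 0.157
```

```bash
python3 -m pendant '[0,0,-0.05,0,0,0,-1, 0,0,-0.05,0,0,0,-1]' 20;python3 -m pendant '[0,0,0,0,0,0,-0.66, 0,0,0,0,0,0,-0.6, 0,0,0,0,0,0,-0.5, 0,0,0,0,0,0,-0.3, 0,0,0,0,0,0,-0.1]'; python3 -m pendant '[0,0,0,0,0,0,0, 0,0,0,0,0,0,0, 0,0,0,0,0,0,0, 0,0,0,0,0,0,0, 0,0,0,0,0,0,0]'
python3 - <<'E'
from h import *
cv2.imwrite('pics/w7.png',manip.grab_frame('wrist'))
E
```

```text
t: 11.02
position: [0.5694, 0.0128, 0.1238]
ee_rot: [0.0, 0.682, 0.731, 0.0]
wrist_force: [-0.8, 0.0, 4.1]
gripper_width: 0.155
t: 11.65
position: [0.5692, 0.0128, 0.1234]
ee_rot: [-0.0, 0.682, 0.731, -0.0]
wrist_force: [-0.3, 0.5, 0.3]
gripper_width: 0.452
t: 12.28
position: [0.5692, 0.0128, 0.1235]
ee_rot: [0.0, 0.682, 0.731, -0.0]
wrist_force: [1.2, 0.3, 0.1]
gripper_width: 0.502
```

View pics/w7.png

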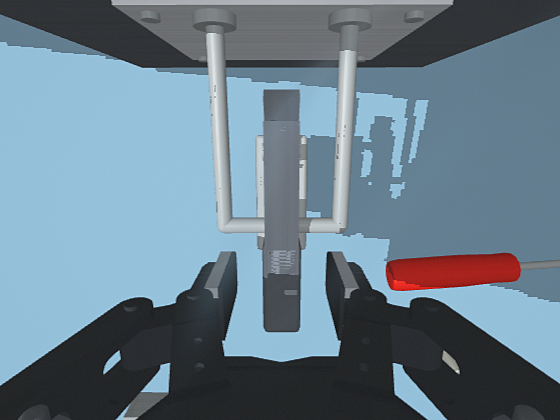

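The hook hangs level on the bar, clear of both fingers. Next I retreat straight up and back, let it settle, and look once more.

```bash
python3 -m pendant '[0,0,-1.5,0,0,0,0, 0,0,-4,0,0,0,0, 0,0,-8,0,0,0,0, 0,0,-12,0,0,0,0, -4,0,-14,0,0,0,0]'; python3 -m pendant '[-5,-3,0,0,0,0,0, -10,-8,0,0,0,0,0, -12,-13,0,0,0,0,0, -12,-18,0,0,0,0,0, -12,-20,0,0,0,0,0]'
python3 -m pendant '[0,0,0,0,0,0,0, 0,0,0,0,0,0,0, 0,0,0,0,0,0,0, 0,0,0,0,0,0,0, 0,0,0,0,0,0,0]'
python3 - <<'E'
from h import *
a=manip.grab_frame('scene');b=manip.grab_frame('side')
import subprocess
for _ in range(10): manip.grab_frame('scene')
a2=manip.grab_frame('scene');b2=manip.grab_frame('side')
print('diff',cv2.absdiff(a,a2)[130:220,280:360].mean(),cv2.absdiff(b,b2)[120:220,240:320].mean())
f=lambda i:cv2.resize(i,(400,300),interpolation=cv2.INTER_CUBIC)
cv2.imwrite('pics/f.png',np.vstack([np.hstack([f(a2[130:214,280:392]),f(b2[120:204,235:347])]),np.hstack([f(a2),f(b2)])]))
E
```

```text
t: 12.95
position: [0.5731, -0.0258, 0.2673]
ee_rot: [0.002, 0.681, 0.733, 0.002]
wrist_force: [-0.4, -0.2, -0.5]
gripper_width: 0.501
t: 13.58
position: [0.3784, -0.1607, 0.2642]
ee_rot: [-0.0, 0.683, 0.731, -0.0]
wrist_force: [0.6, 0.2, 0.9]
gripper_width: 0.501
t: 14.2
position: [0.3813, -0.1607, 0.2634]
ee_rot: [-0.0, 0.682, 0.732, -0.0]
wrist_force: [-0.1, -0.4, -0.9]
gripper_width: 0.501
diff 0.6896296296296296 1.0965833333333332
```

View pics/f.png

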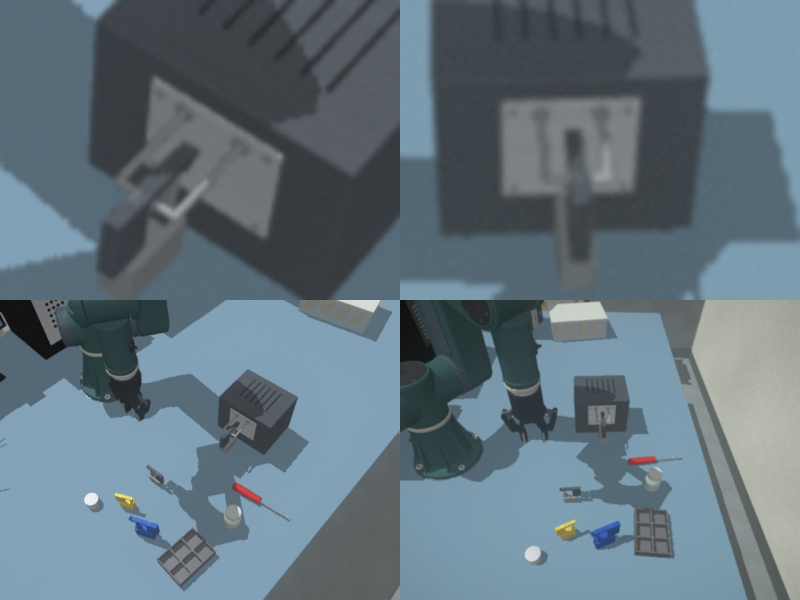

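The hook hangs from the bow, the arm is clear, and the other things are where they were (the jar just has the arm's shadow across it). The hook area barely changes between frames (mean 0.7 and 1.1 grey levels, noise level).

```bash
python3 -c "
from cell import manip
print(manip.job_done())"
```

```text
the job is handed in; nothing more can be done
None
```

The hook is latched on the bow and hanging from it, and the job is handed in at about 15 s of robot time. I took the large dark hook by its back, squared it to the end bar and pushed it on. I then lowered it until its top arm rested on the bar, opened the fingers and backed away.

**What the last checks showed**
- **Push force:** the highest push reading was about 6 N. Forces were read only at the end of each short move, so a brief peak in between would not show.
- **Gate shut:** the push force fell from 6 N to about 0 as the bar reached the depth where the gate shuts. The bar then met the spine. I did not see the gate itself close, and I did not do the pull-back test I had planned.
- **Lowering:** the hook came down on the bar with about 10 N, which I eased off before letting go.
- **Hanging still:** pictures about 0.6 s apart showed no motion beyond noise.
- **Rest of the bench:** the other things looked undisturbed, and the robot was touching nothing.

**What disagreed:** the first pictures put the bar's yaw at about 2°, and the closer wrist view put it at 4.4°. I used 4°, and the bar then looked square to the hook.

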